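Load the pot carrier and dock it

ROBOT

A 6-joint arm with a two-finger parallel gripper is mounted at the origin on a cart in front of the work surface, level with it; the furniture and walls round the work are solid. World frame = base frame: x ahead of the robot, y to its left, z up, the work surface at z = 0. Lengths are in m, angles in rad, forces in N, time in s.
With the tool pointing down it reaches from about 0.325 to 0.925 m from the base axis. Payload 3.1 kg.
Tool frame: the origin (TCP) lies midway between the tips of the shut fingers; the grasp point (between the pads) lies 19 mm behind it (env.hold_point_z is the distance from the TCP to the grasp point, in m); z points along the fingers, y is the line along which they close (so a half turn about z gives the same grasp; the last joint's range is limited). The gripper opens to 85 mm and grips with 20 to 120 N. Pads are 22 mm wide; open, the fingers measure 114 mm over their backs; the gripper's body (76 mm by 85 mm) begins 54 mm behind the grasp point. The pads swing forward as they close: fully open they stand 13 mm farther back than shut.
Start: joints at [-1.228, 0.217, 1.613, -0, 1.311, -0.112], TCP at [0.275, -0.561, 0.231] pointing down, gripper open.
Joint ranges: [-2.75, 2.75], [-0.78, 2.1], [0.31, 2.55], [-1.13, 4.27], [0.13, 2.63], [-2.58, 2.58]. Speed limits (rad/s): [2.79, 2.79, 3.14, 3.14, 3.14, 3.14].

INTERFACE

Orientations are given as a unit quaternion [x, y, z, w].
In Python, from workcell import env gives the robot as it stands.
- The arm moves only by the tool arm_command, never from a script. Its argument "series" is a list that holds one entry, the list of rows, each a list of 7 numbers: the turn, a rotation vector about the tool's x, y, z in rad, then the shift along the tool's x, y, z in m, then the opening, from -1 (shut) to 1 (fully open). A call has 1 to 20 rows; each row shifts and turns the commanded pose from where the row before left it, along the tool's axes as they then stand; what a row does not reach is not made up. A row lasts 1/8 s, in which the tool goes at most 62.5 mm and 10.7 degrees, less where a joint would pass 70% of its speed; a pose out of reach is approached as far as the arm can. A call is refused whole if a number of a shift passes 0.0625 or a number of a turn 0.188, either way. A call with a gripper value outside its range is refused whole. The fingers move at their own pace and stop on an object; "newtons" is the grip in N (left out, the last holds). Time passes only in rows, so rows that do not move let the fingers close. It gives the time, the measured TCP pose, the force, the opening and the grip force at its end, in the units of the state.
- env.get_state(): the state, without advancing time (a new reading comes with each control period).
- env.read_camera(name): name is "scene" or "top" or "wrist"; returns (picture, depth): 420x560x3 uint8, red, green, blue; 420x560 float32, m along the optical axis (not along the pixel's ray), 0 where there is no reading.
- env.calibration(name): a dict with "vfov" (degrees; the focal length in pixels is half the picture's height over the tangent of half this angle, whatever the lens; pixels are square), "cx", "cy" (the principal point, pixels), "k1" (the pictures are not rectified: a ray, as slopes to the right and down, at radius r is drawn at 1 + k1 r^2 times it, then the intrinsics apply), "view" (4x4, takes a point from world to camera coordinates); the wrist camera has in their place "tool_from_camera" (4x4, takes a point from camera to tool coordinates, whose origin is the TCP and whose axes are the flange's). Camera axes: x right, y up, looking along -z (the intrinsics and any distortion apply to the point x, -y, -z); pixel columns grow to the right and rows downward; lengths in m; the calibration is good to about 2 mm. A picture is of the moment at which its call begins: read the wrist's pose just before it. calibration takes no time and is no camera call.
- env.sign_off(): hands the job in; it is judged then, once.
Trained networks look in the newest picture that a camera, given by its name, has taken for a name from the list of things; names that differ only in an ending like _2 or _b are one class to them, and where a whole thing is asked for, a point or a joint stands for the part that bears it (a point fixed in the world has none). Each returns a list of dicts, best first, with "confidence" (0 to 1); they miss things now and then, are a little off and sometimes report something else, mostly with a low value. They report only what shows in the picture. A call takes as long as a camera call. They do not tell look-alikes from the thing itself.
- env.masks_of(camera, query): "mask" (420x560 bool, what is visible of it).
- env.place_of(camera, query): "centre" ([x, y, z] in m, in world coordinates, good to about 4 mm: a listed point, or the origin of a listed thing).
The state is a dict: "time_s": time; "joint_positions": joint angles; "qd": joint speeds; "effort": joint torques, N m; "tcp_pos": TCP position; "tcp_rot": TCP orientation; "contact_force": force on the tool from outside, world axes, zero at the start; "moment": the same for the moment, N m; "grip_width": finger opening in m; "grip_force": force on a finger pad.
Only numpy, scipy, OpenCV 4.12 (cv2) and the standard library are available. Lean on these libraries where they do the work, as an engineer would, in place of code of your own. Each camera call takes 0.05 s, during which the arm holds its last target. There are 200 camera calls.

TASK

Stand the spare white pot from the bench in the one empty pocket of the grey carrier tray, then slide the loaded tray by its upright grip fin into the hooded docking bay until it presses the sprung contact plate inside fully back, and let go. How deep the plate sits cannot be seen, so feel for the end and push gently: do not ram the clamped stop behind the plate out of its setting. Keep the pots upright and leave the small glass vial and the beaker where they stand.

Things in the scene. Friction and masses are not known exactly. Their poses are not given: they have to be found in the camera images.
- carrier: Loose grey tray, 0.4 to 0.65 kg, slides on the bench. Origin: centre of its underside; +x is the leading end that enters the bay first, z up. Bottom plate 104 mm (x) by 124 mm (y), 5 mm thick; on it a block 104 by 112 mm up to z = 23 mm, leaving a flange 6 mm wide, 5 mm thick, along each side. Four pockets (see pocket0); a tongue with a grip fin on the -x side.
- grip_fin (a point): Middle of the upright grip fin at (-85, 0, 34) mm in the carrier's frame. Fin 12 mm thick (y), 44 mm long (x = -107 to -63 mm), top at z = 54 mm; pinch it across y from above.
- pot_a: White screw-cap pot, 34 mm diameter, 50 mm tall, 30 g, standing in a pocket of the carrier. Origin: centre of its underside, z up along its axis.
- pot_b: As pot_a, in another pocket.
- pot_c: As pot_a, in another pocket.
- spare_pot: Same white pot (34 mm diameter, 50 mm tall, 30 g) standing alone on the bench beside the carrier, on the side towards the vial rack. Origin: centre of its underside.
- bay: Fixed docking bay: two aluminium rails, no floor (the tray slides on the bench), white hood. Origin on the bench on its mid line, +x the way the tray goes in. Rails' inner faces at y = +-65 mm, x = -75 to 108 mm. A lip on each reaches in to y = +-59.5 mm, underside z = 9 mm, over the tray's flange: enter level, low, along +x. Hood x = -22 to 110 mm, underside z = 70, top z = 80 mm.
- bay_mouth (a point): Middle of the bay's mouth on the bench, at x = -107 mm in the bay's frame; flared lead-ins, about 10 mm wider each side there, narrow to the rails at x = -75 mm.
- contact_plate (a joint): How far the sprung plate is pressed back, m: 0 free, 0.010 fully back, then solid. Spring 0.5 N rising to 1.3 N; tray friction holds it in after release. Its face, 84 mm wide, z = 4 to 30 mm, looks to the mouth from inside, 40 to 66 mm past the bay's origin in +x, set differently each time, not reported: find it by touch with the tray's leading face.
- stop (a joint): How far the clamped end stop behind the contact plate has been shoved from its setting, m; 0 as set. It slips when pushed with more than about 32 N and stays where it was shoved.
- loose_vial: Small open glass vial, 25 mm diameter, 46 mm tall, standing on the bench near the spare pot; not to be used. Origin: centre of its underside.
- beaker: Glass beaker, 55 mm diameter, 75 mm tall, with a stirring rod to 150 mm, standing between the bay and the vial rack; leave alone. Origin: centre of its underside.
- pocket0 (a point): Floor centre of one pocket, at (23, 32, 5) mm in the carrier's frame. The four pockets are round, 40 mm across, 18 mm deep, at x = +-23, y = +-32 mm. One of the four, a different one each time, holds no pot, only a loose flat grey disc 35 mm across, 3 mm thick, on its floor; it stays there and the pot stands on it.
There are look-alikes about, which are no part of the job. Leave any blue look-alike of the spare_pot alone.

How it is judged:
On the way:
1. the spare pot stands in the empty pocket of the carrier, let go, before the carrier goes under the hood (x of spare_pot in the frame of carrier between -0.031 and 0.031 m and y of spare_pot in the frame of carrier between -0.04 and 0.04 m and z of spare_pot in the frame of carrier between -0.002 and 0.013 m and angle between spare_pot's own z axis and vertical below 0.15 rad and contact force between the fingers and spare_pot below 0.1 N and x of carrier in the frame of bay below -0.075 m), for 0.2 s.
At the end, for the whole second after the job is handed in: The carrier lies flat on the bench inside the bay, in line with it, its leading face holding the contact plate pressed back (more than 6.5 of its 10 mm) with the clamped stop less than 4 mm off its setting; all four pots stand upright in the four pockets; everything is released and at rest (value of joint contact_plate above 0.0065 m and value of joint stop below 0.004 m and x of carrier in the frame of bay between -0.012 and 0.034 m and y of carrier in the frame of bay between -0.005 and 0.005 m and angle between the x axis of carrier and the x axis of bay, either way round below 0.06 rad and height (world z) of carrier below 0.004 m and angle between carrier's own z axis and vertical below 0.04 rad and linear speed of carrier below 0.01 m/s and x of pot_a in the frame of carrier between -0.031 and 0.031 m and y of pot_a in the frame of carrier between -0.04 and 0.04 m and z of pot_a in the frame of carrier between -0.002 and 0.013 m and angle between each of pot_a, pot_b, pot_c, spare_pot's own z axis and vertical below 0.15 rad and x of pot_b in the frame of carrier between -0.031 and 0.031 m and y of pot_b in the frame of carrier between -0.04 and 0.04 m and z of pot_b in the frame of carrier between -0.002 and 0.013 m and x of pot_c in the frame of carrier between -0.031 and 0.031 m and y of pot_c in the frame of carrier between -0.04 and 0.04 m and z of pot_c in the frame of carrier between -0.002 and 0.013 m and x of spare_pot in the frame of carrier between -0.031 and 0.031 m and y of spare_pot in the frame of carrier between -0.04 and 0.04 m and z of spare_pot in the frame of carrier between -0.002 and 0.013 m); the robot touches nothing.
It fails at once if the clamped stop is rammed more than 4 mm out of its setting (value of joint stop above 0.004 m).
It fails at once if a pot is tipped over (angle between any of pot_a, pot_b, pot_c, spare_pot's own z axis and vertical above 0.7 rad).
It fails at once if the glass vial is shifted more than 25 mm or tipped (distance of loose_vial from where it was at the start of the episode above 0.025 m or angle between loose_vial's own z axis and vertical above 0.5 rad).
It fails at once if the beaker is shifted more than 25 mm or tipped (distance of beaker from where it was at the start of the episode above 0.025 m or angle between beaker's own z axis and vertical above 0.5 rad).
It also fails if it takes over 67 s, if anything falls off the work surface, if the arm or the gripper's body presses on something with over 40 N, if the wrist force passes 120 N, or if a joint passes its speed limit or range.

## Working session

There is one attempt and no reset: what is moved stays moved. The work goes in short steps, Python scripts to look and compute and a tool call to move; the robot and the scene stay as the last step left them, time stands still between calls to the robot, and variables do not carry over. Pictures are saved under pics/ and viewed, at most 10 in all, crops included, and the job is handed in when it is done.

Besides the shell and the picture viewer there is one more tool, called after "Emit:" as name(argument=value, ...), one argument or row to a line, values as JSON. arm_command: Moves the arm, as the interface text tells. Its arguments: {"type":"object","properties":{"series":{"type":"array"},"newtons":{"type":"number"}},"required":["series"]}

```bash
mkdir -p pics
cat > h.py <<'E'
import numpy as np, cv2
from scipy.spatial.transform import Rotation as R
from workcell import env
def cam(name):
    s=env.get_state(); im,d=env.read_camera(name); c=env.calibration(name)
    f=im.shape[0]/2/np.tan(np.radians(c['vfov'])/2)
    if 'view' in c: T=np.linalg.inv(np.array(c['view']))
    else:
        W=np.eye(4);W[:3,:3]=R.from_quat(s['tcp_rot']).as_matrix();W[:3,3]=s['tcp_pos']
        T=W@np.array(c['tool_from_camera'])
    return im,d,(f,c['cx'],c['cy'],c['k1'],T)
def world(uv,z,K):  # pixel + depth -> world
    f,cx,cy,k1,T=K; uv=np.atleast_2d(uv).astype(float); z=np.atleast_1d(z)
    p=cv2.undistortPoints(uv[:,None],np.array([[f,0,cx],[0,f,cy],[0,0,1]]),np.array([k1,0,0,0.]))[:,0]
    P=np.c_[p[:,0]*z,-p[:,1]*z,-z]
    return P@T[:3,:3].T+T[:3,3]
def onplane(uv,h,K):
    a=world(uv,np.ones(len(np.atleast_2d(uv))),K); o=K[4][:3,3]; d=a-o
    return o+d*((h-o[2])/d[:,2])[:,None]
def cloud(d,K):
    v,u=np.nonzero(d>0); return world(np.c_[u,v],d[v,u],K).astype(np.float32),u,v
def save(im,n): cv2.imwrite('pics/'+n,im[:,:,::-1])
E
python3 - <<'E'
from h import *
np.set_printoptions(precision=4,suppress=True)
s=env.get_state();print(s['time_s'],s['tcp_pos'],s['tcp_rot'],env.hold_point_z)
for n in('top','scene'):
    im,d,K=cam(n); save(im,n+'0.png'); print(n,K[4][:3,3])
    for q in('carrier','grip_fin','pot_a','spare_pot','bay','bay_mouth','loose_vial','beaker','pocket0'):
        print(q,[(np.round(r['centre'],4).tolist(),round(r['confidence'],2)) for r in env.place_of(n,q)][:5])
E
```

```text
0.0 [ 0.2743 -0.5607  0.23  ] [ 0.9742  0.2255 -0.0001 -0.0012] 0.0187
top [0.3729 0.0902 1.0794]
carrier [([0.5167, 0.1568, -0.0051], 0.87)]
grip_fin [([0.432, 0.1884, 0.0365], 0.93)]
pot_a [([0.5458, 0.178, 0.0042], 0.7), ([0.4795, 0.135, 0.0042], 0.56), ([0.4994, 0.196, 0.0054], 0.49), ([0.6187, 0.2236, -0.0025], 0.33)]
spare_pot [([0.3699, 0.2589, 0.003], 0.52), ([0.5752, 0.2876, 0.0009], 0.49)]
bay [([0.675, -0.0675, 0.0019], 0.6)]
bay_mouth []
loose_vial [([0.6218, 0.2184, -0.0018], 0.67)]
beaker [([0.7175, 0.2014, -0.0008], 0.81)]
pocket0 [([0.547, 0.1812, 0.0058], 0.78)]
scene [-0.051   0.7269  0.5453]
carrier [([0.5164, 0.161, 0.0003], 0.69)]
grip_fin [([0.4358, 0.1966, 0.037], 0.62)]
pot_a [([0.5039, 0.1983, 0.0039], 0.7), ([0.4816, 0.1379, 0.0027], 0.69), ([0.547, 0.1805, 0.0048], 0.61)]
spare_pot [([0.5697, 0.2877, 0.0006], 0.95), ([0.366, 0.2593, 0.0009], 0.69)]
bay []
bay_mouth []
loose_vial [([0.6197, 0.2237, -0.0041], 0.84)]
beaker [([0.7144, 0.2026, 0.0007], 0.82)]
pocket0 [([0.5473, 0.1816, 0.0081], 0.78), ([0.5162, 0.1602, -0.002], 0.72), ([0.5733, 0.29, -0.0019], 0.32)]
```

View pics/top0.png

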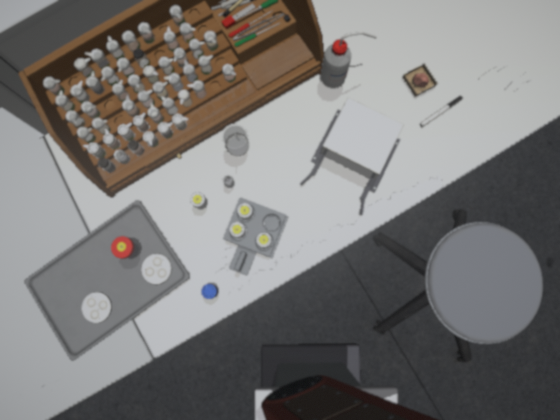

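View pics/scene0.png

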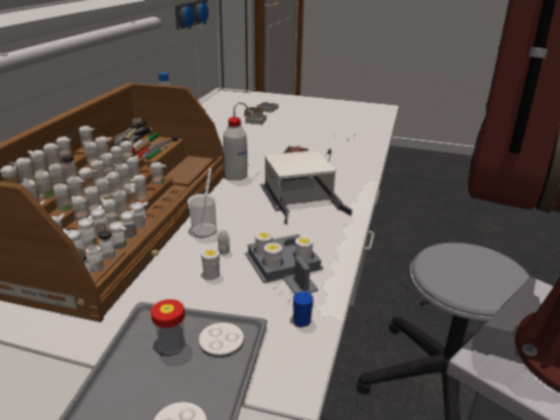

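The top view shows the tray at about (255,228) with white pots at (245,210), (237,230) and (264,240), so the empty pocket is at (271,222). The white spare is at (198,201), a blue look-alike at (209,291), the vial at (228,181) and the beaker at (236,140). The hood is at (363,137), with its mouth facing lower-left. The scene view agrees with this.

Run:
```python
from h import *
np.set_printoptions(precision=4,suppress=True)
for n in('top','scene'):
    im,d,K=cam(n); P,u,v=cloud(d,K)
    def near(c,r,z0,z1): return P[(np.hypot(P[:,0]-c[0],P[:,1]-c[1])<r)&(P[:,2]>z0)&(P[:,2]<z1)]
    b=near((.35,-.1),.0001,0,0)
    bench=P[(abs(P[:,0]-.55)<.1)&(abs(P[:,1]-.02)<.05)]; print(n,'bench z',np.median(bench[:,2]))
    for nm,c,r,z0,z1 in(('hood',(.7,-.09),.13,.07,.095),('tray',(.517,.159),.085,.015,.03),('fin',(.434,.191),.04,.044,.062),('pot',(.572,.288),.03,.04,.06),('rails',(.66,-.06),.2,.012,.06)):
        q=near(c,r,z0,z1)
        if len(q)>5: 
            rc=cv2.minAreaRect(q[:,:2].copy()); print(nm,len(q),'med',np.median(q,0),'rect',np.round(rc[0],4),np.round(rc[1],4),round(rc[2],1),np.round(cv2.boxPoints(rc),3).tolist())
```

```text
top bench z -0.0010973176
hood 3513 med [ 0.7101 -0.0893  0.0794] rect [ 0.7125 -0.09  ] [0.1428 0.1335] 62.2 [[0.6200000047683716, -0.12200000137090683], [0.7379999756813049, -0.18400000035762787], [0.8050000071525574, -0.057999998331069946], [0.6869999766349792, 0.004000000189989805]]
tray 1279 med [0.5117 0.1558 0.0218] rect [0.5005 0.1612] [0.1127 0.1329] 68.4 [[0.4180000126361847, 0.13300000131130219], [0.5419999957084656, 0.08399999886751175], [0.5830000042915344, 0.1889999955892563], [0.46000000834465027, 0.23800000548362732]]
fin 113 med [0.4329 0.1868 0.0522] rect [0.4342 0.1871] [0.0126 0.0437] 69.9 [[0.41200000047683716, 0.1889999955892563], [0.453000009059906, 0.17399999499320984], [0.4569999873638153, 0.1860000044107437], [0.41600000858306885, 0.20000000298023224]]
pot 180 med [0.5726 0.2856 0.0485] rect [0.5727 0.286 ] [0.0331 0.0336] 9.4 [[0.5540000200271606, 0.30000001192092896], [0.5590000152587891, 0.2669999897480011], [0.5920000076293945, 0.2720000147819519], [0.5860000252723694, 0.3050000071525574]]
rails 338 med [ 0.6227 -0.0043  0.0152] rect [ 0.6602 -0.0467] [0
[... 787 characters left out ...]
] [0.013 0.046] 69.9 [[0.4099999964237213, 0.19300000369548798], [0.453000009059906, 0.1770000010728836], [0.4569999873638153, 0.1889999955892563], [0.414000004529953, 0.20499999821186066]]
pot 226 med [0.5683 0.2912 0.0495] rect [0.5723 0.2889] [0.033  0.0329] 49.5 [[0.5490000247955322, 0.28700000047683716], [0.5740000009536743, 0.26600000262260437], [0.5950000286102295, 0.29100000858306885], [0.5699999928474426, 0.31200000643730164]]
rails 1073 med [ 0.7013 -0.0877  0.0236] rect [ 0.6645 -0.0461] [0.1874 0.3528] 66.5 [[0.4650000035762787, -0.06199999898672104], [0.7889999747276306, -0.20200000703334808], [0.8640000224113464, -0.03099999949336052], [0.5400000214576721, 0.10999999940395355]]
```

Emit:
arm_command(
  series=[
    [[0,0,-0.18,0,-0.06,0,1],[0,0,-0.18,0.03,-0.06,0,1],[0,0,-0.18,0.03,-0.05,0,1]],
  ],
)

```text
time_s: 1.48
tcp_pos: [0.2214, -0.3881, 0.2311]
tcp_rot: [0.877, 0.48, 0.0, -0.0]
contact_force: [-0.1, 0.3, 0.1]
grip_width: 0.0852
grip_force: 0.0
```

Emit:
arm_command(
  series=[
    [[0,0,-0.177,0,0,0,1],[0,0,-0.177,0,0,0,1],[0,0,-0.177,0,0,0,1],[0,0,-0.177,0,0,0,1],[0,0,-0.177,0,0,0,1],[0,0,-0.177,0,0,0,1],[0,0,-0.177,0,0,0,1],[0,0,-0.177,0,0,0,1],[0,0,-0.177,0,0,0,1],[0,0,-0.18,0,0,0,1]],
  ],
)

```text
time_s: 2.72
tcp_pos: [0.2218, -0.3899, 0.2315]
tcp_rot: [0.183, 0.983, -0.0, 0.0]
contact_force: [-0.0, -0.0, 0.1]
grip_width: 0.0853
grip_force: 0.0
```

Emit:
arm_command(
  series=[
    [[0,0,0,-0.007,0.06,-0.002,1],[0,0,0,-0.007,0.06,-0.002,1],[0,0,0,-0.007,0.06,-0.002,1],[0,0,0,-0.007,0.06,-0.002,1],[0,0,0,-0.007,0.06,-0.002,1],[0,0,0,-0.007,0.06,-0.002,1],[0,0,0,-0.007,0.06,-0.002,1],[0,0,0,-0.007,0.06,-0.002,1],[0,0,0,-0.007,0.06,-0.002,1],[0,0,0,-0.007,0.06,-0.002,1],[0,0,0,-0.007,0.06,-0.002,1],[0,0,0,0,0,0,1],[0,0,0,0,0,0,1]],
  ],
)

```text
time_s: 4.35
tcp_pos: [0.534, 0.1962, 0.2529]
tcp_rot: [0.185, 0.983, -0.001, -0.0]
contact_force: [-0.9, -0.4, -0.0]
grip_width: 0.0852
grip_force: 0.0
```

```bash
cat > look.py <<'E'
from h import *
import sys
np.set_printoptions(precision=4,suppress=True)
im,d,K=cam('wrist'); save(im,sys.argv[1]); P,u,v=cloud(d,K); s=env.get_state()
print('cam',K[4][:3,3],'tcp',s['tcp_pos'],'xang',np.degrees(np.arctan2(*R.from_quat(s['tcp_rot']).as_matrix()[[1,0],0])))
def near(c,r,z0,z1): return P[(np.hypot(P[:,0]-c[0],P[:,1]-c[1])<r)&(P[:,2]>z0)&(P[:,2]<z1)]
for nm,c,r,z0,z1 in(('hood',(.7,-.09),.13,.07,.095),('tray',(.517,.159),.085,.015,.03),('fin',(.434,.191),.04,.044,.062),('pot',(.572,.288),.03,.04,.06)):
    q=near(c,r,z0,z1)
    if len(q)>50:
        rc=cv2.minAreaRect(q[:,:2].copy()); print(nm,len(q),'z',np.median(q[:,2]),'rect',np.round(rc[0],4),np.round(rc[1],4),round(rc[2],1))
for q in('carrier','grip_fin','pot_a','spare_pot','loose_vial','pocket0'):
    print(q,[(np.round(r['centre'],4).tolist(),round(r['confidence'],2)) for r in env.place_of('wrist',q)][:5])
E
python3 look.py w1.png
```

```text
cam [0.4577 0.2264 0.3966] tcp [0.5339 0.1956 0.253 ] xang 158.55837348401943
hood 968 z 0.08036108 rect [ 0.7131 -0.0831] [0.1295 0.1333] 61.2
tray 4069 z 0.02384415 rect [0.4991 0.1635] [0.1118 0.1328] 69.1
fin 506 z 0.054495063 rect [0.4336 0.19  ] [0.0131 0.0427] 69.1
pot 672 z 0.05055905 rect [0.572  0.2882] [0.0328 0.0327] 25.3
carrier [([0.5122, 0.1535, -0.0001], 0.59)]
grip_fin [([0.4348, 0.1907, 0.0328], 0.88)]
pot_a [([0.5046, 0.1961, -0.0018], 0.73), ([0.5458, 0.1822, 0.0093], 0.72), ([0.4804, 0.1377, 0.0091], 0.57), ([0.5467, 0.1787, 0.0058], 0.31)]
spare_pot [([0.3648, 0.2588, -0.0012], 0.77), ([0.5444, 0.1791, 0.0088], 0.73), ([0.5725, 0.289, -0.0007], 0.56)]
loose_vial [([0.6207, 0.2203, 0.0065], 0.7)]
pocket0 [([0.5485, 0.1759, 0.0045], 0.72)]
```

View pics/w1.png

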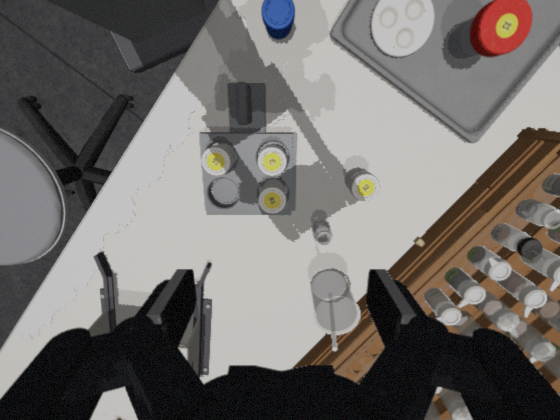

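The wrist view shows the empty pocket at (224,191), the white spare at (366,186), the vial at (321,232), the fin at (245,103) and the bay rails at lower left. The heights agree between views: pot top about 50 mm, fin about 54 mm, hood about 80 mm. Next I pick the spare at (0.572, 0.288).

Emit:
arm_command(
  series=[
    [[0,0,-0.01,-0.001,0.05,0.03,1],[0,0,0,-0.0014,0.05,0.03,1],[0,0,0,0,0,0.04,1],[0,0,0,0,0,0.04,1],[0,0,0,0,0,0.01,1],[0,0,0,0,0,0,1],[0,0,0,0,0,0,1]],
  ],
)

```text
time_s: 5.58
tcp_pos: [0.5745, 0.2893, 0.1059]
tcp_rot: [0.181, 0.983, 0.001, 0.002]
contact_force: [0.6, -0.8, 0.4]
grip_width: 0.0856
grip_force: 0.0
```

Emit:
arm_command(
  series=[
    [[0,0,0,0.002,-0.002,0.03,1],[0,0,0,0,0,0.03,1],[0,0,0,0,0,0.02,1],[0,0,0,0,0,0.006,1],[0,0,0,0,0,0,1],[0,0,0,0,0,0,0.2],[0,0,0,0,0,0,-0.3],[0,0,0,0,0,0,-0.6],[0,0,0,0,0,0,-0.6],[0,0,0,0,0,0,-0.6]],
  ],
  newtons=25,
)

```text
time_s: 6.82
tcp_pos: [0.5708, 0.288, 0.0181]
tcp_rot: [0.181, 0.984, 0.0, 0.001]
contact_force: [-0.6, -0.8, 3.7]
grip_width: 0.0338
grip_force: 25.1
```

Emit:
arm_command(
  series=[
    [[0,0,0,0,0,-0.03,-0.6],[0,0,0,0,0,-0.04,-0.6],[0,0,0,0,0,-0.02,-0.6],[0,0,0,-0.003,-0.034,0,-0.6],[0,0,0,-0.003,-0.034,0,-0.6],[0,0,0,-0.003,-0.035,0,-0.6],[0,0,0,-0.003,-0.035,0,-0.6],[0,0,0,-0.002,-0.034,0,-0.6],[0,0,0,0,0,0,-0.6],[0,0,0,0,0,0,-0.6]],
  ],
)

```text
time_s: 8.07
tcp_pos: [0.522, 0.1223, 0.107]
tcp_rot: [0.181, 0.983, 0.0, -0.0]
contact_force: [1.0, 0.2, -0.7]
grip_width: 0.0336
grip_force: 25.1
```

```bash
python3 look.py w2.png
python3 - <<'E'
from h import *
im,d,K=cam('wrist');P,u,v=cloud(d,K)
e=np.array([.5231,.1216]);q=P[(np.hypot(*(P[:,:2]-e).T)<.03)&(P[:,2]<.016)&(P[:,2]>0)]
print(len(q),q[:,:2].min(0) if len(q) else 0,q[:,:2].max(0) if len(q) else 0,np.median(q,0) if len(q) else 0)
for e in((.546,.1814),(.5032,.1969),(.480,.138),(.5231,.1216)):
    q=P[(np.hypot(*(P[:,:2]-np.array(e)).T)<.022)&(P[:,2]<.066)&(P[:,2]>.048)]
    print(e,len(q),cv2.minEnclosingCircle(q[:,:2].copy()) if len(q) else '',np.median(q[:,2]) if len(q) else '')
E
```

```text
cam [0.4452 0.1516 0.2507] tcp [0.5222 0.1226 0.1072] xang 159.17157207638024
tray 9435 z 0.023867896 rect [0.4998 0.1641] [0.1126 0.1335] 68.5
fin 1699 z 0.054530673 rect [0.4335 0.19  ] [0.013  0.0443] 68.5
carrier [([0.5146, 0.1579, -0.002], 0.82)]
grip_fin [([0.4352, 0.1869, 0.0366], 0.66)]
pot_a [([0.5471, 0.1816, 0.0081], 0.84), ([0.4755, 0.1374, 0.0074], 0.82), ([0.5033, 0.1926, 0.0018], 0.63)]
spare_pot [([0.5214, 0.12, 0.0895], 0.91)]
loose_vial [([0.6234, 0.2237, 0.0031], 0.83), ([0.4812, 0.1391, 0.0054], 0.48)]
pocket0 [([0.5443, 0.1765, 0.0052], 0.85), ([0.7153, 0.1998, -0.003], 0.3)]
1628 [0.50156206 0.09173238] [0.54246646 0.13985476] [0.5241294  0.11912654 0.00877108]
(0.546, 0.1814) 1771 ((0.5452755689620972, 0.17983099818229675), 0.01696748472750187) 0.055628724
(0.5032, 0.1969) 2101 ((0.5029591917991638, 0.19662439823150635), 0.01714199222624302) 0.055664677
(0.48, 0.138) 2037 ((0.47949936985969543, 0.13747452199459076), 0.017020417377352715) 0.055715386
(0.5231, 0.1216) 0
```

View pics/w2.png

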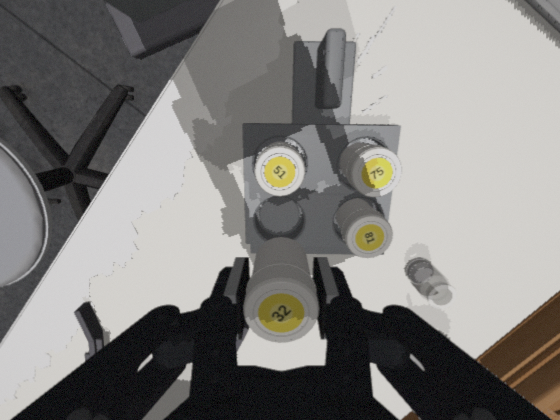

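The wrist view shows the held pot (282,312) hanging just over the empty pocket (280,217). The tray pots and the vial are undisturbed, and the pot is aligned to about 1 mm.

Emit:
arm_command(
  series=[
    [[0,0,0,0,-0.001,0.03,-0.6],[0,0,0,0,0,0.025,-0.6],[0,0,0,0,0,0.015,-0.6],[0,0,0,0,0,0.006,-0.6],[0,0,0,0,0,0.003,-0.6],[0,0,0,0,0,0,-0.6]],
  ],
)

```text
time_s: 9.22
tcp_pos: [0.5223, 0.1211, 0.0289]
tcp_rot: [0.181, 0.984, 0.0, 0.001]
contact_force: [-0.4, 0.0, 0.2]
grip_width: 0.0339
grip_force: 25.1
```

Emit:
arm_command(
  series=[
    [[0,0,0,0,0,0.002,-0.6],[0,0,0,0,0,0,-0.6],[0,0,0,0,0,0,0.05],[0,0,0,0,0,0,0.12],[0,0,0,0,0,0,0.12],[0,0,0,0,0,-0.02,0.12],[0,0,0,0,0,-0.04,0.12],[0,0,0,0,0,-0.04,0.12],[0,0,0,0,0,0,0.12],[0,0,0,0,0,0,0.12]],
  ],
)

```text
time_s: 10.48
tcp_pos: [0.5212, 0.121, 0.1259]
tcp_rot: [0.181, 0.983, -0.0, -0.0]
contact_force: [-1.1, 0.8, -0.6]
grip_width: 0.0477
grip_force: 0.0
```

Run:
```python
from h import *
im,d,K=cam('wrist');P,u,v=cloud(d,K);save(im,'w3.png');s=env.get_state();print(s['tcp_pos'],s['tcp_rot'])
for e in((.546,.1814),(.5032,.1969),(.480,.138),(.5225,.1212)):
    q=P[(np.hypot(*(P[:,:2]-np.array(e)).T)<.022)&(P[:,2]<.07)&(P[:,2]>.048)]
    print(e,len(q),cv2.minEnclosingCircle(q[:,:2].copy()) if len(q) else '',np.median(q[:,2]) if len(q) else '')
q=P[(np.hypot(*(P[:,:2]-np.array((.434,.19))).T)<.04)&(P[:,2]<.062)&(P[:,2]>.044)];print(cv2.minAreaRect(q[:,:2].copy()))
```

```text
[0.52051286 0.12093261 0.12499687] [ 1.80900881e-01  9.83500521e-01 -3.35262090e-04 -1.21814066e-03]
(0.546, 0.1814) 1507 ((0.5452988743782043, 0.17976826429367065), 0.017040062695741653) 0.05559473
(0.5032, 0.1969) 1769 ((0.5029905438423157, 0.19684094190597534), 0.017137322574853897) 0.055695828
(0.48, 0.138) 1719 ((0.4793958067893982, 0.13746511936187744), 0.017014071345329285) 0.05571051
(0.5225, 0.1212) 1544 ((0.5229960083961487, 0.12047845125198364), 0.017043959349393845) 0.058652595
((0.4337243437767029, 0.18961560726165771), (0.013269223272800446, 0.04347287118434906), 67.36701965332031)
```

View pics/w3.png

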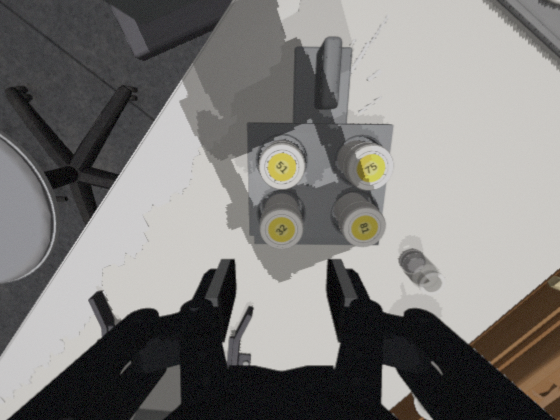

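The spare now stands in its pocket at (282,228), cap top 58.7 mm, which is as expected standing on the disc. All four pots are upright. Next is the fin at (332,70), world (0.4336, 0.190).

Emit:
arm_command(
  series=[
    [[0,0,0.008,0.035,0.011,0,0.2],[0,0,0,0.035,0.011,0,0.2],[0,0,0,0.036,0.011,0,0.2],[0,0,0,0,0,0.02,0.2],[0,0,0,0,0,0.02,0.2],[0,0,0,0,0,0,0.2],[0,0,0,0,0,0,0.2]],
  ],
)

```text
time_s: 11.4
tcp_pos: [0.4344, 0.1899, 0.0859]
tcp_rot: [0.185, 0.983, -0.0, -0.001]
contact_force: [-0.1, 0.3, 0.9]
grip_width: 0.0513
grip_force: 0.0
```

Emit:
arm_command(
  series=[
    [[0,0,0,0,0,0.03,0.2],[0,0,0,0,0,0.023,0.2],[0,0,0,0,0,0.008,0.2],[0,0,0,0,0,0,0.2],[0,0,0,0,0,0,-0.4],[0,0,0,0,0,0,-0.9],[0,0,0,0,0,0,-0.9],[0,0,0,0,0,0,-0.9],[0,0,0,0,0,0,-0.9]],
  ],
  newtons=30,
)

```text
time_s: 12.52
tcp_pos: [0.4356, 0.1901, 0.0264]
tcp_rot: [0.185, 0.983, 0.0, 0.001]
contact_force: [-0.8, -0.8, 5.4]
grip_width: 0.0115
grip_force: 30.3
```

```bash
cat > tray.py <<'E'
from h import *
import sys
np.set_printoptions(precision=4,suppress=True)
s=env.get_state();M=R.from_quat(s['tcp_rot']).as_matrix();t=np.array(s['tcp_pos'])
print('tcp',t,'xang',np.degrees(np.arctan2(M[1,0],M[0,0])),'F',s['contact_force'],'M',s['moment'],'grip',s['grip_width'],s['time_s'])
for n in('top','wrist'):
    im,d,K=cam(n);P,u,v=cloud(d,K);save(im,sys.argv[1]+n+'.png')
    # pots caps: yellow/white tops at z .052-.062 ahead of fin
    q=P[(P[:,2]>.050)&(P[:,2]<.063)]; L=(q-t)@M  # tool frame; ahead = -x
    L=L[(L[:,0]<-.03)&(L[:,0]>-.135)&(abs(L[:,1])<.06)]
    A=[L[(np.sign(L[:,1])==a)&((L[:,0]<-.085)==b)] for a in(-1,1) for b in(0,1)]
    C=[np.array(cv2.minEnclosingCircle(a[:,:2].copy())[0]) if len(a)>20 else np.full(2,np.nan) for a in A]
    print(n,'pots rel tool',np.array(C).tolist(),[len(a) for a in A])
E
python3 tray.py g1
```

```text
tcp [0.4356 0.1901 0.0264] xang 158.66718859254595 F [-0.7996 -0.7588  5.4264] M [-0.2748  0.2166 -0.2663] grip 0.011472002073378475 12.525Traceback (most recent call last):
  File "tray.py", line 12, in <module>
    C=[np.array(cv2.minEnclosingCircle(a[:,:2].copy())[0]) if len(a)>20 else np.full(2,np.nan) for a in A]
                ~~~~~~~~~~~~~~~~~~~~~~^^^^^^^^^^^^^^^^
cv2.error: OpenCV(4.12.0) /io/opencv/modules/imgproc/src/shapedescr.cpp:201: error: (-215:Assertion failed) count >= 0 && (depth == CV_32F || depth == CV_32S) in function 'minEnclosingCircle'
```

```bash
sed -i 's/L=(q-t)@M /L=((q-t)@M).astype(np.float32) /' tray.py; python3 tray.py g1
python3 - <<'E'
from h import *
np.set_printoptions(precision=4,suppress=True)
o=np.array([.6727,-.0686]);a=np.radians(-28);bx=np.array([np.cos(a),np.sin(a)]);by=np.array([-bx[1],bx[0]])
for n in('top','scene'):
    im,d,K=cam(n);P,u,v=cloud(d,K)
    X=(P[:,:2]-o)@np.c_[bx,by]
    if n=='top':
        for xx in(-.28,-.24,-.2,-.16,-.12):
            m=(abs(X[:,0]-xx)<.01)&(abs(P[:,2])<.008)&(X[:,1]<.0)&(X[:,1]>-.3); print('bench min y at',xx,X[m,1].min())
    h=(P[:,2]>.074)&(P[:,2]<.088)&(abs(X[:,0]-.044)<.1)&(abs(X[:,1])<.1)
    for lo in np.arange(-.02,.11,.02):
        m=h&(abs(X[:,0]-lo-.01)<.01); 
        if m.sum()>20: print(n,'hood y',round(lo+.01,3),X[m,1].min(),X[m,1].max())
    for s in(-1,1):
        m=(P[:,2]>.012)&(P[:,2]<.06)&(X[:,0]<-.03)&(X[:,0]>-.12)&(s*X[:,1]>.05)&(s*X[:,1]<.1)
        for lo in np.arange(-.12,-.03,.015):
            k=m&(X[:,0]>lo)&(X[:,0]<lo+.015)
            if k.sum()>3: print(n,'rail',s,round(lo+.0075,4),'y',np.percentile(X[k,1],[5,95]),'z',np.percentile(P[k,2],95),k.sum())
E
```

```text
tcp [0.4356 0.1901 0.0264] xang 158.6635658787897 F [-1.9409 -1.7864  5.503 ] M [-0.3467  0.1659 -0.2074] grip 0.011393696988064935 12.575
top pots rel tool [[-0.06161324307322502, -0.03500643000006676], [-0.10858139395713806, -0.03508242592215538], [nan, nan], [-0.10785775631666183, 0.028460916131734848]] [143, 182, 2, 170]
wrist pots rel tool [[-0.04982082545757294, -0.04345335811376572], [nan, nan], [-0.050293199717998505, 0.04278160631656647], [nan, nan]] [96, 0, 83, 0]
bench min y at -0.28 -0.029818270544546575
bench min y at -0.24 -0.05317695678562162
bench min y at -0.2 -0.08002791380652804
bench min y at -0.16 -0.10275488529876774
bench min y at -0.12 -0.12838025814312876
top hood y -0.01 -0.07169209999838323 0.07106919810838569
top hood y 0.01 -0.07090465107983727 0.07049453568048863
top hood y 0.03 -0.07103501060298598 0.0709630555621578
top hood y 0.05 -0.07097916164545473 0.0713763678358684
top hood y 0.07 -0.07115112196287468 0.07085989160630081
top hood y 0.09 -0.07116760102497403 0.07140209904065746
top hood y 0.11 -0.07044177116035602 0.07035778055730385
top rail -1 -
[... 595 characters left out ...]

scene hood y 0.01 -0.07255016891897745 0.07138088430936793
scene hood y 0.03 -0.07021080276427392 0.07119772472696922
scene hood y 0.05 0.0345243682605454 0.07138099565810788
scene hood y 0.07 0.036229679773831826 0.07089938641880883
scene hood y 0.09 0.03286292779365869 0.07034753995803716
scene rail -1 -0.1125 y [-0.0816 -0.0771] z 0.016572632 5
scene rail -1 -0.0975 y [-0.0794 -0.0723] z 0.017312808 15
scene rail -1 -0.0825 y [-0.0743 -0.066 ] z 0.017408883 15
scene rail -1 -0.0675 y [-0.0699 -0.0597] z 0.017666178 19
scene rail -1 -0.0525 y [-0.0712 -0.0606] z 0.017281774 17
scene rail -1 -0.0375 y [-0.0696 -0.0595] z 0.017932862 14
scene rail 1 -0.0375 y [0.0687 0.0706] z 0.018748851 5
```

Emit:
arm_command(
  series=[
    [[0,0,0,0,0,-0.002,-0.9],[0,0,0.008,-0.003,-0.005,0,-0.9],[0,0,0.008,-0.005,-0.008,0,-0.9],[0,0,0.008,-0.005,-0.009,0,-0.9],[0,0,0.009,-0.005,-0.009,0,-0.9],[0,0,0.008,-0.005,-0.009,0,-0.9],[0,0,0.008,-0.005,-0.009,0,-0.9],[0,0,0.009,-0.005,-0.009,0,-0.9],[0,0,0.008,-0.005,-0.009,0,-0.9],[0,0,0.008,-0.005,-0.009,0,-0.9],[0,0,0.009,-0.005,-0.009,0,-0.9],[0,0,0.008,-0.005,-0.009,0,-0.9],[0,0,0.008,-0.005,-0.009,0,-0.9],[0,0,0.009,-0.005,-0.009,0,-0.9],[0,0,0.009,-0.005,-0.009,0,-0.9],[0,0,0,0,0,0,-0.9]],
  ],
  newtons=45,
)

```text
time_s: 14.78
tcp_pos: [0.4464, 0.0509, 0.0272]
tcp_rot: [0.243, 0.97, -0.0, -0.0]
contact_force: [-0.2, -0.8, -5.9]
grip_width: 0.0111
grip_force: 43.8
```

```bash
cat > bayrel.py <<'E'
from h import *
import sys
np.set_printoptions(precision=4,suppress=True)
s=env.get_state();M=R.from_quat(s['tcp_rot']).as_matrix()
o=np.array([.6727,-.0686]);a=np.radians(-28);bx=np.array([np.cos(a),np.sin(a)]);by=np.array([-bx[1],bx[0]]);B=np.c_[bx,by]
print('tcp bay',(np.array(s['tcp_pos'])[:2]-o)@B,'z',s['tcp_pos'][2],'xang',np.degrees(np.arctan2(M[1,0],M[0,0])),'F bay',np.array(s['contact_force'])[:2]@B,s['contact_force'][2],'t',s['time_s'])
for n in('top','scene'):
    im,d,K=cam(n);save(im,sys.argv[1]+n+'.png');P,u,v=cloud(d,K);X=((P[:,:2]-o)@B).astype(np.float32)
    m=(P[:,2]>.018)&(P[:,2]<.029)&(X[:,0]<-.1)&(X[:,0]>-.3)&(abs(X[:,1])<.1)
    q=X[m]
    if len(q)>50: # edges of the block sides, by slices
        for lo in np.arange(-.25,-.1,.03):
            k=q[(q[:,0]>lo)&(q[:,0]<lo+.03)]
            if len(k)>15: print(n,'x',round(lo+.015,3),'y',k[:,1].min(),k[:,1].max())
        print(n,'front x',np.percentile(q[:,0],99.5))
    m=(P[:,2]>.05)&(P[:,2]<.064)&(X[:,0]<-.02)&(X[:,0]>-.25)&(abs(X[:,1])<.07)
    im2=np.zeros((400,400),np.uint8); ij=((X[m]+[.3,.2])*1000).astype(int); im2[ij[:,0],ij[:,1]]=255
    im2=cv2.morphologyEx(im2,cv2.MORPH_CLOSE,np.ones((5,5))); N,lab,st,_=cv2.connectedComponentsWithStats(im2)
    for i in range(1,N):
        if st[i][4]>250:
            pts=np.argwhere(lab==i).astype(np.float32)/1000-[.3,.2]; c,r=cv2.minEnclosingCircle(pts.astype(np.float32)); print(n,'pot',np.round(c,4),round(r,4))
E
python3 bayrel.py s1
```

```text
tcp bay [-0.2559 -0.0007] z 0.02723467050796722 xang 151.87856405260828 F bay [ 0.1825 -0.8391] -5.876785101084866 t 14.775
top x -0.175 y -0.0027284133 0.05231968
top x -0.145 y -0.05787817 0.05208077
top x -0.115 y -0.0785219 0.0769941
top front x -0.1181185
top pot [-0.148   0.0275] 0.017
top pot [-0.1468 -0.0341] 0.0152
scene x -0.235 y -0.05619713 0.055177167
scene x -0.205 y -0.058748253 0.055422354
scene x -0.175 y -0.0001221296 0.055472963
scene x -0.145 y -0.023717608 0.054850332
scene x -0.115 y -0.027045373 0.05361328
scene front x -0.12105746
scene pot [-0.197   0.0315] 0.0175
scene pot [-0.1507  0.03  ] 0.0179
```

View pics/s1scene.png

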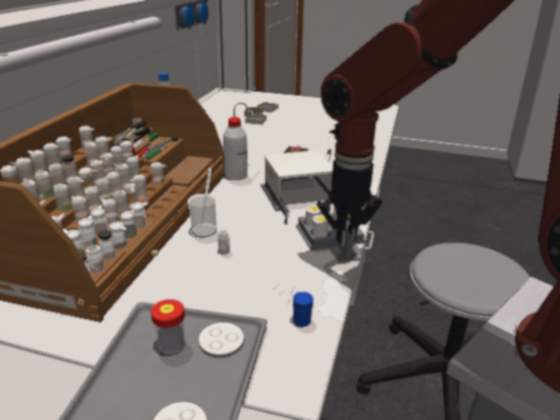

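The scene view shows the gripper holding the tray just outside the bay mouth, in line with it (tray at about (325,228)). The pots are standing and the vial and beaker are untouched. The lift force shows I'm carrying part of the tray's weight, so I lower by 1 mm and enter.

Emit:
arm_command(
  series=[
    [[0,0,0,0,0.001,0.001,-0.9],[0,0,0,-0.004,0,0,-0.9],[0,0,0,-0.006,0,0,-0.9],[0,0,0,-0.006,0,0,-0.9],[0,0,0,-0.006,0,0,-0.9],[0,0,0,-0.006,0,0,-0.9],[0,0,0,-0.006,0,0,-0.9],[0,0,0,-0.006,0,0,-0.9],[0,0,0,-0.004,0,0,-0.9],[0,0,0,0,0,0,-0.9]],
  ],
)

```text
time_s: 16.12
tcp_pos: [0.4868, 0.0316, 0.0264]
tcp_rot: [0.242, 0.97, -0.0, 0.001]
contact_force: [-1.4, -0.1, -1.6]
grip_width: 0.0111
grip_force: 44.5
```

```bash
python3 bayrel.py s2
```

```text
tcp bay [-0.2112  0.0012] z 0.02642882654268082 xang 151.985946182722 F bay [-1.2465 -0.7231] -1.5772513513956141 t 16.125
top pot [-0.1031  0.0302] 0.0174
scene x -0.235 y -0.0036786993 0.0069217244
scene x -0.175 y -0.055728395 0.056655597
scene x -0.145 y -0.057425946 0.056795813
scene x -0.115 y -0.017751401 0.07892168
scene front x -0.102257654
scene pot [-0.2165  0.0014] 0.0206
scene pot [-0.1515  0.0325] 0.0191
scene pot [-0.1061  0.031 ] 0.0177
```

Emit:
arm_command(
  series=[
    [[0,0,0,-0.005,0,0,-0.9],[0,0,0,-0.006,0,0,-0.9],[0,0,0,-0.006,0,0,-0.9],[0,0,0,-0.006,0,0,-0.9],[0,0,0,-0.006,0,0,-0.9],[0,0,0,-0.006,0,0,-0.9],[0,0,0,-0.005,0,0,-0.9],[0,0,0,0,0,0,-0.9]],
  ],
)

```text
time_s: 17.23
tcp_pos: [0.5215, 0.0132, 0.0264]
tcp_rot: [0.242, 0.97, 0.0, 0.0]
contact_force: [-1.9, 0.8, 0.4]
grip_width: 0.0113
grip_force: 44.7
```

```bash
python3 bayrel.py s3
```

```text
tcp bay [-0.1719  0.0013] z 0.026431874000783954 xang 151.99910784547546 F bay [-2.0553 -0.1365] 0.4057532665749233 t 17.225
top pot [-0.0616  0.0327] 0.0153
scene x -0.205 y -0.004418207 0.006659206
scene x -0.145 y -0.055417027 0.05675158
scene x -0.115 y -0.05543317 0.056496367
scene front x -0.10066867
scene pot [-0.1771  0.0009] 0.021
scene pot [-0.1125  0.0325] 0.0186
scene pot [-0.0692  0.0324] 0.0179
```

Emit:
arm_command(
  series=[
    [[0,0,0,-0.005,0,0,-0.9],[0,0,0,-0.006,0,0,-0.9],[0,0,0,-0.006,0,0,-0.9],[0,0,0,-0.006,0,0,-0.9],[0,0,0,-0.006,0,0,-0.9],[0,0,0,-0.006,0,0,-0.9],[0,0,0,-0.006,0,0,-0.9],[0,0,0,-0.006,0,0,-0.9],[0,0,0,-0.005,0,0,-0.9],[0,0,0,-0.004,0,0,-0.9],[0,0,0,0,0,0,-0.9]],
  ],
)

```text
time_s: 18.7
tcp_pos: [0.5705, -0.0129, 0.0264]
tcp_rot: [0.242, 0.97, 0.0, -0.0]
contact_force: [-2.2, 1.0, 2.8]
grip_width: 0.0111
grip_force: 45.0
```

```bash
python3 bayrel.py s4
```

```text
tcp bay [-0.1164  0.0012] z 0.02644479406595284 xang 151.99725336087766 F bay [-2.3735 -0.1415] 2.7866048583050027 t 18.7
scene pot [-0.1234  0.0007] 0.0198
scene pot [-0.0578  0.034 ] 0.0174
```

Emit:
arm_command(
  series=[
    [[0,0,0,-0.004,0,0,-0.9],[0,0,0,-0.004,0,0,-0.9],[0,0,0,-0.004,0,0,-0.9],[0,0,0,-0.004,0,0,-0.9],[0,0,0,-0.003,0,0,-0.9],[0,0,0,-0.001,0,0,-0.9],[0,0,0,0,0,0,-0.9]],
  ],
)

```text
time_s: 19.68
tcp_pos: [0.5875, -0.0219, 0.0265]
tcp_rot: [0.242, 0.97, 0.0, -0.001]
contact_force: [-6.0, 1.5, 5.1]
grip_width: 0.0117
grip_force: 45.3
```

Emit:
arm_command(
  series=[
    [[0,0,0,-0.002,0,0,-0.9],[0,0,0,-0.002,0,0,-0.9],[0,0,0,-0.001,0,0,-0.9]],
  ],
)

```text
time_s: 20.05
tcp_pos: [0.5917, -0.0242, 0.0265]
tcp_rot: [0.242, 0.97, 0.0, -0.001]
contact_force: [-5.8, 3.1, 5.2]
grip_width: 0.0115
grip_force: 45.3
```

Emit:
arm_command(
  series=[
    [[0,0,0,-0.002,0,0,-0.9],[0,0,0,-0.001,0,0,-0.9]],
  ],
)

```text
time_s: 20.3
tcp_pos: [0.5943, -0.0256, 0.0265]
tcp_rot: [0.242, 0.97, 0.0, -0.001]
contact_force: [-5.9, 2.6, 5.8]
grip_width: 0.0112
grip_force: 45.3
```

Emit:
arm_command(
  series=[
    [[0,0,0,-0.001,0,-0.0005,-0.9],[0,0,0,-0.001,0,0,-0.9]],
  ],
)

```text
time_s: 20.55
tcp_pos: [0.5963, -0.0268, 0.0265]
tcp_rot: [0.242, 0.97, 0.0, -0.001]
contact_force: [-4.5, 2.6, 1.8]
grip_width: 0.0108
grip_force: 44.9
```

Emit:
arm_command(
  series=[
    [[0,0,0,-0.001,0,0,-0.9],[0,0,0,-0.001,0,0,-0.9]],
  ],
)

```text
time_s: 20.8
tcp_pos: [0.5979, -0.0276, 0.0265]
tcp_rot: [0.242, 0.97, 0.0, -0.001]
contact_force: [-5.2, 2.8, 3.2]
grip_width: 0.0115
grip_force: 45.0
```

Emit:
arm_command(
  series=[
    [[0,0,0,-0.001,0,0,-0.9],[0,0,0,-0.001,0,0,-0.9]],
  ],
)

```text
time_s: 21.05
tcp_pos: [0.5996, -0.0286, 0.0265]
tcp_rot: [0.242, 0.97, 0.0, -0.001]
contact_force: [-6.3, 2.5, 2.8]
grip_width: 0.0114
grip_force: 45.0
```

Emit:
arm_command(
  series=[
    [[0,0,0,-0.001,0,0,-0.9],[0,0,0,-0.001,0,0,-0.9]],
  ],
)

```text
time_s: 21.3
tcp_pos: [0.6012, -0.0295, 0.0265]
tcp_rot: [0.242, 0.97, 0.0, -0.001]
contact_force: [-6.4, 3.1, 2.8]
grip_width: 0.0112
grip_force: 45.1
```

Emit:
arm_command(
  series=[
    [[0,0,0,-0.001,0,0,-0.9],[0,0,0,-0.001,0,0,-0.9]],
  ],
)

```text
time_s: 21.55
tcp_pos: [0.6029, -0.0303, 0.0265]
tcp_rot: [0.242, 0.97, 0.0, -0.001]
contact_force: [-6.2, 3.8, 3.0]
grip_width: 0.0111
grip_force: 45.1
```

Emit:
arm_command(
  series=[
    [[0,0,0,-0.001,0,0,-0.9],[0,0,0,-0.001,0,0,-0.9]],
  ],
)

```text
time_s: 21.8
tcp_pos: [0.6046, -0.0312, 0.0265]
tcp_rot: [0.242, 0.97, 0.0, -0.002]
contact_force: [-6.7, 2.7, 3.1]
grip_width: 0.0111
grip_force: 45.1
```

Emit:
arm_command(
  series=[
    [[0,0,0,-0.001,0,0,-0.9],[0,0,0,-0.001,0,0,-0.9]],
  ],
)

```text
time_s: 22.05
tcp_pos: [0.605, -0.0315, 0.0265]
tcp_rot: [0.242, 0.97, 0.0, -0.003]
contact_force: [-11.1, 5.8, 7.5]
grip_width: 0.0112
grip_force: 45.8
```

Emit:
arm_command(
  series=[
    [[0,0,0,-0.001,0,0,-0.9],[0,0,0,-0.001,0,0,-0.9]],
  ],
)

```text
time_s: 22.3
tcp_pos: [0.6051, -0.0317, 0.0264]
tcp_rot: [0.242, 0.97, 0.001, -0.006]
contact_force: [-14.6, 7.3, 11.6]
grip_width: 0.0114
grip_force: 46.4
```

Emit:
arm_command(
  series=[
    [[0,0,0,-0.001,0,0,-0.9],[0,0,0,0,0,0,-0.9]],
  ],
)

```text
time_s: 22.55
tcp_pos: [0.6052, -0.0317, 0.0264]
tcp_rot: [0.242, 0.97, 0.001, -0.007]
contact_force: [-16.1, 7.9, 13.5]
grip_width: 0.0109
grip_force: 46.5
```

It stopped dead at about 18 N, with the leading face near +60 mm. That is within the 50–76 mm range and well below the 32 N at which the stop slips. I ease off the push and let go.

Emit:
arm_command(
  series=[
    [[0,0,0,0.001,0,0,-0.9],[0,0,0,0.001,0,-0.001,-0.9],[0,0,0,0,0,0,-0.9]],
  ],
)

```text
time_s: 22.92
tcp_pos: [0.6051, -0.0319, 0.0264]
tcp_rot: [0.242, 0.97, 0.0, -0.004]
contact_force: [-8.3, 4.1, 2.8]
grip_width: 0.0113
grip_force: 45.1
```

Emit:
arm_command(
  series=[
    [[0,0,0,0,0,0,-0.5],[0,0,0,0,0,0,-0.2],[0,0,0,0,0,0,-0.1],[0,0,0,0,0,0,-0.1]],
  ],
)

```text
time_s: 23.42
tcp_pos: [0.6091, -0.0335, 0.0281]
tcp_rot: [0.242, 0.97, -0.0, 0.001]
contact_force: [-0.4, -0.9, 0.8]
grip_width: 0.0386
grip_force: 0.0
```

Emit:
arm_command(
  series=[
    [[0,0,0,0,0,-0.01,-0.1],[0,0,0,0,0,-0.03,-0.1],[0,0,0,0,0,-0.04,-0.1],[0,0,0,0,0,-0.04,-0.1],[0,0,0,0.04,0,-0.02,-0.1],[0,0,0,0.04,0,0,-0.1],[0,0,0,0.04,0,0,-0.1],[0,0,0,0,0,0,-0.1],[0,0,0,0,0,0,-0.1]],
  ],
)

```text
time_s: 24.55
tcp_pos: [0.5036, 0.0229, 0.1688]
tcp_rot: [0.242, 0.97, 0.0, 0.001]
contact_force: [0.8, -0.1, 0.2]
grip_width: 0.0379
grip_force: 0.0
```

Run:
```python
from h import *
np.set_printoptions(precision=4,suppress=True)
o=np.array([.6727,-.0686]);a=np.radians(-28);bx=np.array([np.cos(a),np.sin(a)]);B=np.c_[bx,[-bx[1],bx[0]]]
s=env.get_state();print(s['tcp_pos'],s['contact_force'],s['time_s'])
for n in('wrist','scene'):
    im,d,K=cam(n);save(im,'e'+n+'.png');P,u,v=cloud(d,K);X=((P[:,:2]-o)@B).astype(np.float32)
    m=(P[:,2]>.046)&(P[:,2]<.06)&(X[:,0]<-.04)&(X[:,0]>-.15)&(abs(X[:,1])<.03);q=X[m]
    if len(q)>30: print(n,'fin',cv2.minAreaRect(q),np.median(P[m,2]))
    print([(((np.array(r['centre'])[:2]-o)@B).round(4),r['confidence']) for q in('carrier','grip_fin') for r in env.place_of(n,q)])
```

```text
[0.5036 0.0229 0.1688] [ 0.7786 -0.0834  0.1696] 24.55
wrist fin ((-0.0798385739326477, 0.00025106780230998993), (0.01158897764980793, 0.04391469806432724), 89.7173080444336) 0.054334
[(array([0.0092, 0.001 ]), 0.68), (array([-0.0756,  0.0006]), 0.79), (array([-0.016 ,  0.0308]), 0.41)]
scene fin ((-0.0803227350115776, -6.281817331910133e-05), (0.04284144192934036, 0.012645040638744831), 0.5930126905441284) 0.05316834
[(array([0.0111, 0.0026]), 0.71), (array([-0.081 ,  0.0045]), 0.92), (array([-0.1825,  0.2325]), 0.45)]
```

View pics/ewrist.png

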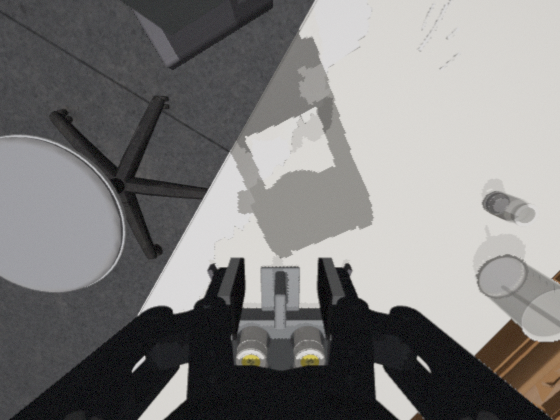

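The wrist view shows the released tray in the bay, with the fin at (281,295) and the rear pots at (252,357) and (309,357) upright. The fin sits at bay x of about -80 mm, y of about 0 and a yaw below 0.6°. That puts the carrier at about x = +5 mm, within 1–2 mm of the end I felt, and the gripper is clear.

```bash
python3 -c "
from workcell import env
print(env.sign_off())"
```

```text
the job is handed in; nothing more can be done
None
```

The job is handed in, with no verdict returned: the spare pot stands in the empty pocket, and the tray is docked, released and in line with the bay, pushed to a hard end at about 18 N (the stop slips at 32 N); plate depth and stop position can't be read, only inferred from that end.

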